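# Draw a locker bolt in a deep bay with a hooked rod

## Robot

A 6-joint arm with a two-finger parallel gripper is mounted at the origin on a cart in front of the work surface, level with it; the furniture and walls round the work are solid. World frame = base frame: x ahead of the robot, y to its left, z up, the work surface at z = 0. Lengths are in m, angles in rad, forces in N, time in s.
With the tool pointing down it reaches from about 0.275 to 0.825 m from the base axis. Payload 5.2 kg.
Tool frame: the origin (TCP) lies between the finger pads; the fingertips stand 19 mm ahead of it and the grasp point (between the pads) is the TCP (robot.tip_reach is the distance from the TCP to the fingertips, in m); z points along the fingers, y is the direction in which the jaws open and shut (so a half turn about z gives the same grasp; the last joint's range is limited). The gripper opens to 93 mm and grips with 3 to 60 N. Pads are 15 mm wide; open, the fingers measure 128 mm over their backs; the gripper's body (75 mm by 188 mm) begins 65 mm behind the grasp point.
Start: joints at [1.064, 0.259, 1.535, -0, 1.348, -0.203], TCP at [0.165, 0.525, 0.238] pointing down, gripper open.
Joint ranges: [-3.14, 3.14], [-0.91, 2.08], [0.19, 2.58], [-1.22, 4.36], [0.22, 2.71], [-3.12, 3.12]. Speed limits (rad/s): [2.57, 2.57, 3.14, 3.14, 3.14, 3.14].

## Interface

Orientations are given as a rotation vector (axis times angle).
In Python, from bench import robot gives the robot as it stands.
- The arm moves only by the shell command python3 -m jog 'ROWS' [OPENING]. ROWS is JSON, a list of rows, each an object of numbers: "dx", "dy", "dz": the shift along the tool's x, y, z scaled (see below); "spin": the turn about the tool's z scaled (see below). A call has exactly 10 rows; each row is the pose to reach, as a shift and turn from the pose commanded when the call began, along the tool's axes at that moment, turning the shorter way round; what a row does not reach only later rows make up. The controller multiplies each number of a shift by 300 mm and each number of a turn by 2 pi rad. A row lasts 1/8 s, in which the tool goes at most 62.5 mm and 10.7 degrees, less where a joint would pass 70% of its speed; a pose out of reach is approached as far as the arm can. A call with a number of a shift or a turn outside -1 to 1 is refused whole. A call with a gripper value outside its range is refused whole. OPENING is the finger opening in mm, from 0 to 93, set as the call begins (- or left out, the last holds). The fingers move at their own pace and stop on an object; the grip force is fixed at half the most. Time passes only in rows, so rows that repeat a pose let the fingers close, or fill a call up. It gives the time, the measured TCP pose, the force and the opening at its end, in the units of the state.
- robot.get_obs(): the state, without advancing time (a new reading comes with each control period).
- robot.get_image(name): name is "scene" or "top" or "wrist"; returns a dict with "image" (400x640x3 uint8, red, green, blue), "range_z" (400x640 float32, m along the optical axis (not along the pixel's ray), 0 where there is no reading), "fx", "fy", "cx", "cy" (pixels), "extrinsics" (4x4, takes a point from camera to world coordinates); the wrist camera has in their place "T_tool_cam" (4x4, takes a point from camera to tool coordinates, whose origin is the TCP and whose axes are the flange's). Camera axes: x right, y up, looking along -z (the intrinsics and any distortion apply to the point x, -y, -z); pixel columns grow to the right and rows downward; lengths in m; the calibration is good to about 2 mm. The wrist camera is an equidistant fisheye: a pixel r from the principal point sees the ray r / f radians off the axis. A picture is of the moment at which its call begins: read the wrist's pose just before it.
- robot.job_done(): hands the job in, once; it reports no verdict.
The state is a dict: "time": time; "joints": joint angles; "qvel": joint speeds; "effort": joint torques, N m; "ee_pos": TCP position; "eef_rot": TCP orientation; "wrist_force": force on the tool from outside, world axes, zero at the start; "moment": the same for the moment, N m; "gripper_width": finger opening in m.
Only numpy, scipy, OpenCV 4.12 (cv2) and the standard library are available. Lean on these libraries where they do the work, as an engineer would, in place of code of your own. Each camera call takes 0.05 s, during which the arm holds its last target.

## Task

The draw bolt of the narrow grey sample locker sits deep in its bay, too far in for the hand. Pick up the hooked rod by its handle (not the straight rod beside it), catch the bolt's upright post in the hook and pull the bolt out towards you, fully back to its stop, keeping the hand itself well away from the bolt. Then lift the hook clear of the post and lay the rod flat on the open bench again, clear of the locker.

Things in the scene. Friction and masses are not known exactly. Their poses are not given: they have to be found in the camera images.
- hook_rod: Hooked rod: black handle bar 90 x 20 x 26 mm high, steel rod 8 mm thick out of its front, hook at the far end. Origin: centre of the handle's underside. x runs to the hook, y to the side the hook turns (left), z up. Rod axis at z 4.5, y 0, to x 210 mm, then 50 mm towards +y, then a 16 mm return towards the handle. Mass 0.09-0.16 kg, centre about x = 30 mm. A like rod without hook lies near.
- hook_seat (a point): Point inside the hook, moving with the hooked rod, same axes: where the post's centre sits when pulled squarely (rod frame x 200, y 25, z 4.5 mm; 6.5 mm short of the inner face of the hook's cross leg). Inside, the hook is 42 mm wide: the seat is midway between rod and return.
- bolt_post (a point): Centre line of the bolt's upright steel post, 47 mm above the bench; moves with the bolt. x: along the bolt, into the locker; z up. Drawn along -x. Post 13 mm thick, bare 35-59 mm up, ball top 18 thick up to 76 mm. It stands mid in a fixed bay open in front and above: walls 100 mm apart, 140 high, from 70 mm before the locked post to 50 behind it. Guide staples 35 high, 68 before, 32 behind.
- bolt (a joint): How far the bolt is drawn, m: 0 locked (fully in the locker), 0.045 fully back at its stop. Starts between 0 and 0.006; about 2.5 N of friction, no spring, stays where it is left. Its bar is horizontal, 14 mm thick, its front end 77 mm before the post, axis 22 mm above the bench, on a sill plate 6 mm high.

How it is judged:
By the outcome, as a careful person would: the job done as asked, in the order asked, and still so for the second after the job is handed in, with the robot touching nothing.
It also fails if it takes over 45 s, if anything falls off the work surface, if the arm or the gripper's body presses on something with over 40 N, if the wrist force passes 120 N, or if a joint passes its speed limit or range.

## Working session

There is one attempt and no reset: what is moved stays moved. The work goes in short steps, Python scripts to look and compute and a shell command to move; the robot and the scene stay as the last step left them, time stands still between calls to the robot, and variables do not carry over. Pictures are saved under pics/ and viewed, and the job is handed in when it is done.

```bash
ls; mkdir -p pics; python3 - <<'E'
from bench import robot
import cv2,numpy as np
o=robot.get_obs(); print({k:np.round(v,4).tolist() for k,v in o.items()})
for n in ("scene","top"):
    d=robot.get_image(n); cv2.imwrite(f"pics/{n}0.png",d["image"][:,:,::-1]); np.savez(f"pics/{n}0.npz",**d)
    print(n,d["fx"],d["fy"],d["cx"],d["cy"]);print(np.round(d["extrinsics"],4))
E
```

```text
pics
{'time': 0.0, 'joints': [1.0642, 0.2593, 1.5361, -0.0, 1.348, -0.2028], 'qvel': [-0.0006, 0.0004, 0.0004, 0.0003, 0.0002, -0.0003], 'effort': [0.0019, -43.7293, -28.4011, 0.0719, 0.0414, -0.0002], 'ee_pos': [0.1642, 0.5244, 0.2368], 'eef_rot': [-0.4753, -3.1048, 0.0027], 'wrist_force': [0.2098, 0.7173, -0.9631], 'moment': [0.0362, -0.0048, -0.0152], 'gripper_width': 0.0933}
scene 504.7293547849622 504.7293547849622 321.72943285200336 203.46434615384902
[[ 0.8728  0.3627 -0.3265  0.2466]
 [-0.4879  0.6635 -0.5672 -0.9521]
 [ 0.0109  0.6544  0.7561  0.8727]
 [ 0.      0.      0.      1.    ]]
top 446.4382523415716 446.4382523415716 314.0375642611902 200.09669818321436
[[ 0.0097  0.9953 -0.0963  0.5203]
 [-0.9997  0.0075 -0.023  -0.3558]
 [-0.0222  0.0965  0.9951  1.0529]
 [ 0.      0.      0.      1.    ]]
```

View pics/scene0.png

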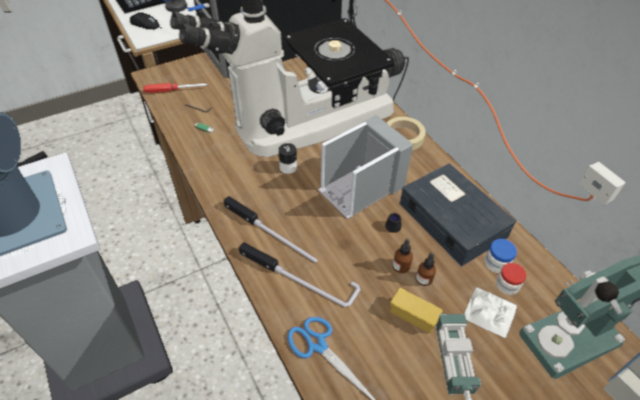

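View pics/top0.png

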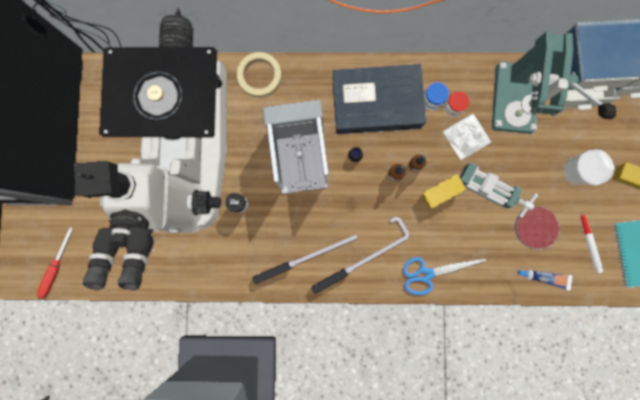

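```bash
cat > h.py <<'E'
import numpy as np,cv2
def load(n): return dict(np.load(f"pics/{n}.npz"))
def world(d,u,v,z=None):
    """pixel -> world using depth"""
    u=np.asarray(u,float);v=np.asarray(v,float)
    if z is None:
        r=d["range_z"][v.astype(int),u.astype(int)]
        p=np.stack([(u-d["cx"])/d["fx"]*r,-(v-d["cy"])/d["fy"]*r,-r],-1)
        return p@d["extrinsics"][:3,:3].T+d["extrinsics"][:3,3]
    p=np.stack([(u-d["cx"])/d["fx"],-(v-d["cy"])/d["fy"],-np.ones_like(u)],-1)@d["extrinsics"][:3,:3].T
    o=d["extrinsics"][:3,3]; s=(z-o[2])/p[...,2]
    return o+p*s[...,None]
def proj(d,P):
    E=d["extrinsics"]; p=(np.asarray(P,float)-E[:3,3])@E[:3,:3]
    return np.stack([d["cx"]+d["fx"]*p[...,0]/-p[...,2],d["cy"]-d["fy"]*p[...,1]/-p[...,2]],-1)
E
python3 - <<'E'
from h import *
t=load("top0"); s=load("scene0")
c=t["image"][80:310,230:430,::-1]; cv2.imwrite("pics/topc.png",cv2.resize(c,None,fx=2.6,fy=2.6,interpolation=cv2.INTER_CUBIC))
c=s["image"][100:320,200:420,::-1]; cv2.imwrite("pics/scc.png",cv2.resize(c,None,fx=2.7,fy=2.7,interpolation=cv2.INTER_CUBIC))
v,u=np.mgrid[85:205,255:335]; W=world(t,u,v)
m=t["range_z"][85:205,255:335]>0
z=np.where(m,W[...,2],np.nan)
for r in range(0,120,5): print(85+r,' '.join('%4.0f'%(1000*x) for x in z[r,::4]))
E
```

```text
85    1   -2    1   -3   23   23    6   -4    1    1   -1   -2    1   -2    1    1    2    1   -1   -2
90   25   27   25   27   26   11    0    3    1    1    0   -1    1    2    2    1   -1    0   -1   -2
95   19   21  nan   13    1    1   -1    0   -0    1    0   -3   -1   -1    2   -3   -1   -1   -0    0
100   -4   -3    4    0    1   -2   -0    0    2    2    2    1   -2   -1   -2   -2  140    3    2    1
105    1   -1   -3    1   -2   -2    2  140  137  144  139  143  140  138  140  137  141    3   -1    1
110    3    1  136  139  138  140  141  142  139  141  137  140  139  139  143  140  138    3   -0    3
115    1   -1    1  142  138  140  139  139  139  140  139  140  140  140  140  140  141    1    1   -1
120    0    1    5  142  144  142  142  138  141  139  141  140  138  136  132  129  139   -0    4    0
125   -1    1    1  142  138  133  128  125  123  120  117  116  107  105  100   85  143   -2    0   -2
130   -0    3    1    3  141   95   96   95   87   82   78   74   68   62   58   46  142   21    2   -1
135   -1    1   -4    5  143   54   49   48   45   39   31   31
[... 692 characters left out ...]
1  142   58    5    4    4    6   25   28    5    8   11    6    8  142    4
175    3    1    2    4   -0  142   77   10   11    4    8    5   28    9    7    8    8    5  135    0
180   -3  nan   -0    1   -1  142   95    1    7    8    5    8   27    3    4    5    5   10   57   -1
185    1   -3  nan   -1    5   -2   88    5    5    8   11   35   36   36   32   10    6    6    1    1
190   -1    1   -1    0    0   -4    2    6    6    5    6    4   28    2    0   -4   -2   -1    1    2
195   -0   -1    3   -1    1   -1   -2   -2   -1    2    0   -2   -3    1   -3    1    0   -3    1    1
200    3    2    2    2    2   -3   -1   -4   -1    1   -1    1   -2   -1    2   -0    0    2    1    1
```

View pics/topc.png

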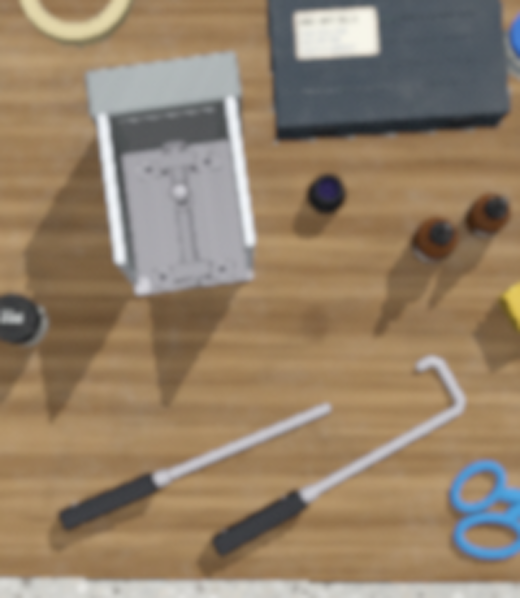

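View pics/scc.png

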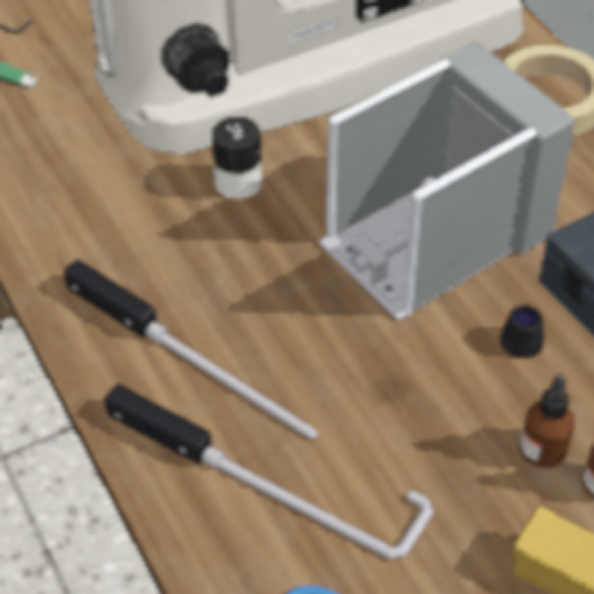

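```bash
python3 - <<'E'
from h import *
t=load("top0"); s=load("scene0")
for n,d,boxes in (("top",t,[(250,255,295,290),(308,262,352,298)]),("scene",s,[(218,190,262,228),(235,238,284,275)])):
    g=d["image"].max(2)
    for (a,b,c,e) in boxes:
        m=np.zeros(g.shape,np.uint8); m[b:e,a:c]=(g[b:e,a:c]<62)
        k,lab,st,_=cv2.connectedComponentsWithStats(m); i=1+st[1:,4].argmax()
        v,u=np.nonzero(lab==i); 
        P=world(d,u,v,0.02)[:,:2]; c0=P.mean(0); w,V=np.linalg.eigh(np.cov((P-c0).T)); ax=V[:,1]*np.sign(V[0,1])
        L=np.ptp((P-c0)@ax); Wd=np.ptp((P-c0)@V[:,0]); r=cv2.minAreaRect(P.astype(np.float32))
        print(n,len(u),c0.round(4),np.degrees(np.arctan2(ax[1],ax[0])).round(2),"L,W",L.round(4),Wd.round(4),np.round(r[0],4))
# locker wall rims
v,u=np.mgrid[95:195,255:340]; W=world(t,u,v); z=W[...,2]; ok=(t["range_z"][95:195,255:340]>0)
rim=ok&(abs(z-.14)<.006)
P=W[rim]; print("rim rect",cv2.minAreaRect(P[:,:2].astype(np.float32)), np.percentile(P[:,:2],[1,99],axis=0))
# for rows, rim edges
for r in range(30,90,6):
    uu=u[r][rim[r]]; 
    if len(uu): 
        g=world(t,uu+0.,np.full(len(uu),95.+r),.14); print(95+r,uu.tolist(),g[0].round(4),g[-1].round(4))
E
```

```text
Traceback (most recent call last):
ValueError: attempt to get argmax of an empty sequence
```

```bash
cat > m1.py <<'E'
from h import *
t=load("top0"); s=load("scene0")
print(t["image"][268:276,265:285].max(2))
for n,d,boxes in (("top",t,[(250,255,295,290),(308,262,352,298)]),("scene",s,[(218,190,262,228),(235,238,284,275)])):
    g=d["image"].max(2)
    for (a,b,c,e) in boxes:
        m=np.zeros(g.shape,np.uint8); m[b:e,a:c]=(g[b:e,a:c]<75)
        k,lab,st,_=cv2.connectedComponentsWithStats(m); i=1+st[1:,4].argmax()
        v,u=np.nonzero(lab==i); 
        P=world(d,u,v,0.018)[:,:2]; c0=P.mean(0); w,V=np.linalg.eigh(np.cov((P-c0).T)); ax=V[:,1]*np.sign(V[0,1])
        L=np.ptp((P-c0)@ax); Wd=np.ptp((P-c0)@V[:,0]); r=cv2.minAreaRect(P.astype(np.float32))
        print(n,len(u),c0.round(4),np.degrees(np.arctan2(ax[1],ax[0])).round(2),"L,W",L.round(4),Wd.round(4),np.round(r[0],4))
# locker wall rims
v,u=np.mgrid[95:195,255:340]; W=world(t,u,v); z=W[...,2]; ok=(t["range_z"][95:195,255:340]>0)
rim=ok&(abs(z-.14)<.006)
P=W[rim]; print("rim rect",cv2.minAreaRect(P[:,:2].astype(np.float32)), np.percentile(P[:,:2],[1,99],axis=0))
for r in range(30,90,6):
    uu=u[r][rim[r]]; 
    if len(uu): 
        g=world(t,uu+0.,np.full(len(uu),95.+r),.14); print(95+r,uu.tolist(),g[0].round(4),g[-1].round(4))
E
python3 m1.py
```

```text
[[163 160 157 149 140 126 113 101  88  74  64  63  64  65  66  66  67  66
   67  68]
 [150 144 133 119 103  87  76  69  64  64  65  66  66  67  67  66  67  67
   68  66]
 [129 115  99  82  70  63  64  64  65  66  66  67  66  67  67  67  67  66
   64  65]
 [ 96  82  70  63  64  65  66  66  66  67  68  67  67  68  68  65  65  67
   72  80]
 [ 67  64  64  65  66  66  67  67  67  67  68  67  66  65  64  69  76  85
   94 105]
 [ 65  65  66  66  67  67  68  68  67  68  66  65  64  68  77  89 101 110
  116 122]
 [ 65  67  67  68  68  68  68  67  66  63  67  73  81  91 102 113 121 124
  126 127]
 [ 67  69  68  67  68  66  65  63  67  74  83  95 104 113 120 125 127 127
  127 128]]
top 248 [ 0.4521 -0.2349] -65.87 L,W 0.0855 0.0156 [ 0.4521 -0.2349]
top 266 [ 0.4345 -0.3675] -60.59 L,W 0.0838 0.0173 [ 0.4345 -0.3678]
scene 389 [ 0.4478 -0.2404] -69.21 L,W 0.0994 0.03 [ 0.4482 -0.2408]
scene 477 [ 0.4304 -0.3733] -62.6 L,W 0.0946 0.0289 [ 0.4303 -0.3735]
rim rect ((0.7334322929382324, -0.2963806986808777), (0.16086441278457642, 0.12408677488565445), 8.200934410095215) [[ 0.65517339 -0.35874157]
[... 248 characters left out ...]
270, 271, 272, 320, 321, 322] [ 0.7403 -0.2414  0.14  ] [ 0.7408 -0.35    0.14  ]
143 [270, 271, 272, 273, 321, 322, 323] [ 0.7275 -0.2416  0.14  ] [ 0.7281 -0.3521  0.14  ]
149 [271, 272, 273, 274, 322, 323, 324] [ 0.7148 -0.244   0.14  ] [ 0.7154 -0.3543  0.14  ]
155 [272, 273, 274, 322, 323, 324, 325] [ 0.7022 -0.2463  0.14  ] [ 0.7028 -0.3565  0.14  ]
161 [273, 274, 275, 323, 324, 325, 326] [ 0.6895 -0.2486  0.14  ] [ 0.6902 -0.3586  0.14  ]
167 [273, 274, 275, 276, 324, 325] [ 0.6769 -0.2488  0.14  ] [ 0.6776 -0.3567  0.14  ]
173 [274, 275, 276, 277, 325, 326, 327] [ 0.6644 -0.2512  0.14  ] [ 0.6651 -0.3609  0.14  ]
179 [275, 276, 277] [ 0.6518 -0.2535  0.14  ] [ 0.6519 -0.2576  0.14  ]
```

```bash
python3 - <<'E'
from h import *
t=load("top0"); s=load("scene0")
g=t["image"].mean(2); print(g[144:164,290:312].astype(int))
d=world(t,*np.meshgrid(np.arange(294,306),np.arange(146,162)))[...,2]; print((d*1000).astype(int))
c=t["image"][120:200,262:332,::-1]; cv2.imwrite("pics/bay.png",cv2.resize(c,None,fx=7,fy=7,interpolation=cv2.INTER_CUBIC))
for z in (.067,.076): print(world(t,np.array([299.6]),np.array([153.1]),z))
E
```

```text
[[163 159 156 152 151 154 157 160 160 156 150 147 143 134 131 143 159 167
  167 163 161 163]
 [162 154 143 137 140 147 153 159 161 157 150 146 145 140 135 143 157 166
  169 168 165 161]
 [163 153 138 131 138 147 153 160 163 159 151 147 150 152 152 154 159 165
  169 169 167 165]
 [161 156 149 146 149 151 152 158 163 160 152 148 154 161 164 164 166 169
  171 170 169 168]
 [162 161 161 162 161 155 152 156 160 158 151 146 154 163 167 168 169 170
  171 170 169 168]
 [167 167 167 167 165 158 151 153 156 154 147 144 153 164 168 168 169 170
  171 170 169 168]
 [170 169 169 169 166 159 153 154 159 158 152 145 153 163 168 168 168 170
  171 171 170 169]
 [170 170 169 169 167 160 159 168 178 182 172 156 154 163 167 169 169 170
  171 171 171 169]
 [170 170 169 168 165 161 168 183 196 200 191 170 157 160 166 168 169 170
  171 172 170 169]
 [171 170 169 168 163 162 171 188 199 203 195 175 156 156 164 168 169 170
  171 172 171 170]
 [171 170 169 167 163 160 167 181 190 193 185 168 152 153 162 167 169 170
  171 172 171 170]
 [170 171 170 168 164 159 160 167 173 174 166 153 147 153 161 167 169 170
  1
[... 1149 characters left out ...]
5   71   74   74   75   75   76   75    8    6    4]
 [   8    5   74   76   75   77   77   75   72   69    5    6]
 [   7    6   71   75   75   76   74   75   70   70    4    7]
 [   5    2   69   75   74   75   74   75   76   37    5    5]
 [   5    6   71   74   72   75   73   72   71   34   32    6]
 [   8    6   32   67   73   73   70   68   46   37   30    4]
 [   3    4   31   37   45   51   50   48   40   35   34    4]
 [   7    6    6   33   33   38   40   36   36   32   10    8]
 [   5    6    6   30   34   34   35   32   34   31    7    7]
 [   7    6    6   10   23   33   32   30   33   26    7    4]]
[[ 0.7213736  -0.29952934  0.067     ]]
[[ 0.71953777 -0.30004275  0.076     ]]
```

View pics/bay.png

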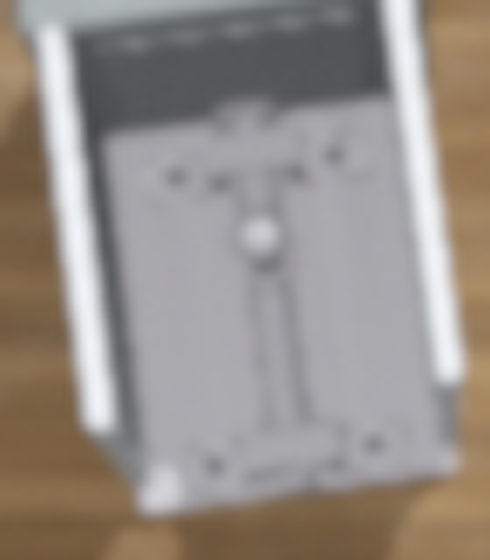

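```bash
python3 - <<'E'
from h import *
from scipy.spatial.transform import Rotation as R
t=load("top0"); s=load("scene0")
v,u=np.mgrid[0:400,0:640]; W=world(t,u,v); ok=(t["range_z"]>0)
# min x of stuff above z=.05 vs y
for y0 in np.arange(.4,-.5,-.05):
    m=ok&(abs(W[...,1]-y0)<.025)&(W[...,2]>.05)&(W[...,0]<.75)&(W[...,0]>.2)
    if m.sum()>5: print(round(y0,2),"minx",np.percentile(W[m][:,0],1).round(3),"zmax",W[m][:,2].max().round(3), "zmax x<.5",W[m&(W[...,0]<.5)][:,2].max(initial=0).round(3))
print(R.from_rotvec([-0.4753,-3.1048,0.0027]).as_matrix().round(3))
a=world(t,np.array([347.3,407.7,393]),np.array([271.2,234.6,219]),.0045);print(a.round(4)); dd=a[1]-a[0]; print(np.hypot(*dd[:2]),np.degrees(np.arctan2(dd[1],dd[0])))
E
```

```text
0.35 minx 0.601 zmax 0.131 zmax x<.5 0.0
0.3 minx 0.601 zmax 0.182 zmax x<.5 0.0
0.25 minx 0.602 zmax 0.273 zmax x<.5 0.0
0.1 minx 0.727 zmax 0.198 zmax x<.5 0.0
0.05 minx 0.701 zmax 0.198 zmax x<.5 0.0
0.0 minx 0.447 zmax 0.458 zmax x<.5 0.366
-0.05 minx 0.451 zmax 0.448 zmax x<.5 0.366
-0.1 minx 0.58 zmax 0.198 zmax x<.5 0.0
-0.15 minx 0.59 zmax 0.199 zmax x<.5 0.0
-0.2 minx 0.605 zmax 0.063 zmax x<.5 0.0
-0.25 minx 0.646 zmax 0.146 zmax x<.5 0.0
-0.3 minx 0.711 zmax 0.078 zmax x<.5 0.0
-0.35 minx 0.661 zmax 0.147 zmax x<.5 0.0
[[-0.954  0.299 -0.001]
 [ 0.299  0.954 -0.002]
 [ 0.    -0.002 -1.   ]]
[[ 0.4566 -0.4103  0.0045]
 [ 0.5426 -0.5507  0.0045]
 [ 0.5787 -0.5168  0.0045]]
0.16464317298998493 -58.516136702665214
```

```bash
python3 -m jog '[{"dx":-0.065,"dy":-0.095},{"dx":-0.13,"dy":-0.19},{"dx":-0.195,"dy":-0.285},{"dx":-0.26,"dy":-0.38},{"dx":-0.325,"dy":-0.475},{"dx":-0.39,"dy":-0.57},{"dx":-0.455,"dy":-0.665},{"dx":-0.52,"dy":-0.76},{"dx":-0.585,"dy":-0.855},{"dx":-0.65,"dy":-0.95}]'
```

```text
invalid input
```

```bash
python3 -m jog '[{"dx":-0.065,"dy":-0.095,"dz":0,"spin":0},{"dx":-0.13,"dy":-0.19,"dz":0,"spin":0},{"dx":-0.195,"dy":-0.285,"dz":0,"spin":0},{"dx":-0.26,"dy":-0.38,"dz":0,"spin":0},{"dx":-0.325,"dy":-0.475,"dz":0,"spin":0},{"dx":-0.39,"dy":-0.57,"dz":0,"spin":0},{"dx":-0.455,"dy":-0.665,"dz":0,"spin":0},{"dx":-0.52,"dy":-0.76,"dz":0,"spin":0},{"dx":-0.585,"dy":-0.855,"dz":0,"spin":0},{"dx":-0.65,"dy":-0.95,"dz":0,"spin":0}]'
```

```text
time: 1.35
ee_pos: [0.2652, 0.1935, 0.2375]
eef_rot: [-0.475, -3.105, 0.0]
wrist_force: [0.2, -0.2, 0.7]
gripper_width: 0.0931
```

```bash
python3 -m jog '[{"dx":-0.046,"dy":-0.09,"dz":0,"spin":0},{"dx":-0.092,"dy":-0.18,"dz":0,"spin":0},{"dx":-0.138,"dy":-0.27,"dz":0,"spin":0},{"dx":-0.184,"dy":-0.36,"dz":0,"spin":0},{"dx":-0.23,"dy":-0.45,"dz":0,"spin":0},{"dx":-0.276,"dy":-0.54,"dz":0,"spin":0},{"dx":-0.322,"dy":-0.63,"dz":0,"spin":0},{"dx":-0.368,"dy":-0.72,"dz":0,"spin":0},{"dx":-0.414,"dy":-0.81,"dz":0,"spin":0},{"dx":-0.46,"dy":-0.9,"dz":0,"spin":0}]'
```

```text
time: 2.6
ee_pos: [0.316, -0.1053, 0.2375]
eef_rot: [-0.476, -3.105, -0.0]
wrist_force: [1.1, -0.2, -0.1]
gripper_width: 0.0929
```

```bash
python3 -m jog '[{"dx":-0.063,"dy":-0.073,"dz":0,"spin":0},{"dx":-0.126,"dy":-0.146,"dz":0,"spin":0},{"dx":-0.189,"dy":-0.219,"dz":0,"spin":0.01},{"dx":-0.252,"dy":-0.292,"dz":0,"spin":0.025},{"dx":-0.315,"dy":-0.365,"dz":0,"spin":0.04},{"dx":-0.378,"dy":-0.438,"dz":0.02,"spin":0.055},{"dx":-0.441,"dy":-0.511,"dz":0.04,"spin":0.07},{"dx":-0.504,"dy":-0.584,"dz":0.06,"spin":0.085},{"dx":-0.567,"dy":-0.657,"dz":0.08,"spin":0.1},{"dx":-0.63,"dy":-0.73,"dz":0.1,"spin":0.117}]'
python3 - <<'E'
from bench import robot
import cv2,numpy as np
o=robot.get_obs(); print({k:np.round(o[k],4).tolist() for k in('joints','ee_pos','eef_rot')})
d=robot.get_image("wrist"); d.update(ee_pos=o["ee_pos"],eef_rot=o["eef_rot"]); np.savez("pics/w1.npz",**d); cv2.imwrite("pics/w1.png",d["image"][:,:,::-1])
print({k:(v if np.ndim(v)==0 else np.shape(v)) for k,v in d.items()}); print(d["T_tool_cam"].round(4))
E
```

```text
time: 3.85
ee_pos: [0.4312, -0.3705, 0.2069]
eef_rot: [-1.564, -2.724, -0.001]
wrist_force: [0.3, 0.1, 0.3]
gripper_width: 0.0929
{'joints': [-0.906, 0.3142, 1.5356, 0.0, 1.2929, -1.4344], 'ee_pos': [0.4312, -0.3705, 0.2069], 'eef_rot': [-1.5638, -2.7236, -0.0007]}
{'image': (400, 640, 3), 'range_z': (400, 640), 'fx': 309.70691628693146, 'fy': 309.70691628693146, 'cx': 318.3038456555749, 'cy': 202.61912669842292, 'T_tool_cam': (4, 4), 'ee_pos': (3,), 'eef_rot': (3,)}
[[ 7.000e-04  9.604e-01  2.786e-01  7.800e-02]
 [ 1.000e+00 -7.000e-04 -1.000e-04  3.000e-04]
 [ 1.000e-04  2.786e-01 -9.604e-01 -1.474e-01]
 [ 0.000e+00  0.000e+00  0.000e+00  1.000e+00]]
```

View pics/w1.png

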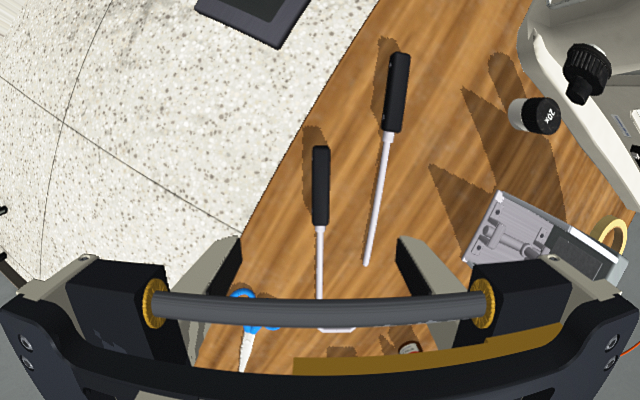

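```bash
cat >> h.py <<'E'
from scipy.spatial.transform import Rotation as R
def wray(d,u,v):
    u=np.asarray(u,float);v=np.asarray(v,float)
    pts=np.stack([u,v],-1).reshape(-1,1,2)
    K=np.array([[d["fx"],0,d["cx"]],[0,d["fy"],d["cy"]],[0,0,1.]])
    x=cv2.fisheye.undistortPoints(pts,K,np.zeros(4)).reshape(-1,2)
    c=np.stack([x[:,0],-x[:,1],-np.ones(len(x))],-1)
    T=np.eye(4);T[:3,:3]=R.from_rotvec(d["eef_rot"]).as_matrix();T[:3,3]=d["ee_pos"];E=T@d["T_tool_cam"]
    return E[:3,3],c@E[:3,:3].T
def wplane(d,u,v,z):
    o,r=wray(d,u,v); return o+r*((z-o[2])/r[:,2])[:,None]
E
cat > m2.py <<'E'
from h import *
import sys
d=load(sys.argv[1]); a,b,c,e=map(int,sys.argv[2:6])
g=d["image"].max(2); m=np.zeros(g.shape,np.uint8); m[b:e,a:c]=g[b:e,a:c]<float(sys.argv[6])
k,lab,st,_=cv2.connectedComponentsWithStats(m); i=1+st[1:,4].argmax(); m=(lab==i).astype(np.uint8)
v,u=np.nonzero(m); print(st[i])
P=wplane(d,u,v,.024)[:,:2].astype(np.float32)
r=cv2.minAreaRect(P);print("handle rect",r); 
c0=P.mean(0); w,V=np.linalg.eigh(np.cov((P-c0).T)); print("mean",c0,"yaw",np.degrees(np.arctan2(V[1,1],V[0,1])))
E
python3 m2.py w1 305 140 335 235 60
python3 - <<'E'
from h import *
d=load("w1")
print(d["image"].max(2)[180,300:340],d["image"].max(2)[140:150,321],d["image"].max(2)[218:235,321])
# rod centre line
g=d["image"].min(2)
for v in (235,250,265,280,290):
    row=g[v,300:345].astype(float); w=np.clip(row-120,0,None); 
    u=(w*np.arange(300,345)).sum()/w.sum(); print(v,u, wplane(d,[u],[v],.0045)[0].round(4))
E
```

```text
[ 312  146   18   80 1350]
handle rect ((0.4331471025943756, -0.36866268515586853), (0.018468812108039856, 0.08937091380357742), 30.028762817382812)
mean [ 0.4319542 -0.3671116] yaw 119.70480785197235
[184 164 116 109 111 117 119 125 129 130 132  94  37  27  34  40  42  44
  43  45  47  46  47  46  47  48  48  44  35  68 133 172 176 182 189 195
 201 200 198 195] [126 125 123 126 127  64  15  18  27  37] [ 46  48  46  49  45  46  39  92 231 245 238 236 237 240 240 240 242]
235 320.05096660808437 [ 0.4657 -0.4247  0.0045]
250 319.8033088235294 [ 0.4757 -0.4423  0.0045]
265 319.63216266173754 [ 0.4862 -0.4606  0.0045]
280 319.5279279279279 [ 0.4973 -0.4798  0.0045]
290 319.4175824175824 [ 0.505  -0.4932  0.0045]
```

```bash
python3 -m jog '[{"dx":-0.024,"dy":0.004,"dz":0.06,"spin":0.001},{"dx":-0.047,"dy":0.008,"dz":0.14,"spin":0.0017},{"dx":-0.047,"dy":0.008,"dz":0.22,"spin":0.0017},{"dx":-0.047,"dy":0.008,"dz":0.3,"spin":0.0017},{"dx":-0.047,"dy":0.008,"dz":0.38,"spin":0.0017},{"dx":-0.047,"dy":0.008,"dz":0.45,"spin":0.0017},{"dx":-0.047,"dy":0.008,"dz":0.51,"spin":0.0017},{"dx":-0.047,"dy":0.008,"dz":0.56,"spin":0.0017},{"dx":-0.047,"dy":0.008,"dz":0.595,"spin":0.0017},{"dx":-0.047,"dy":0.008,"dz":0.61,"spin":0.0017}]' 50
python3 - <<'E'
from bench import robot
import cv2,numpy as np
d=robot.get_image("wrist"); cv2.imwrite("pics/w2.png",d["image"][:,:,::-1])
E
```

```text
time: 5.15
ee_pos: [0.4401, -0.3804, 0.024]
eef_rot: [-1.573, -2.718, -0.001]
wrist_force: [-0.6, -0.7, 0.1]
gripper_width: 0.0499
```

View pics/w2.png

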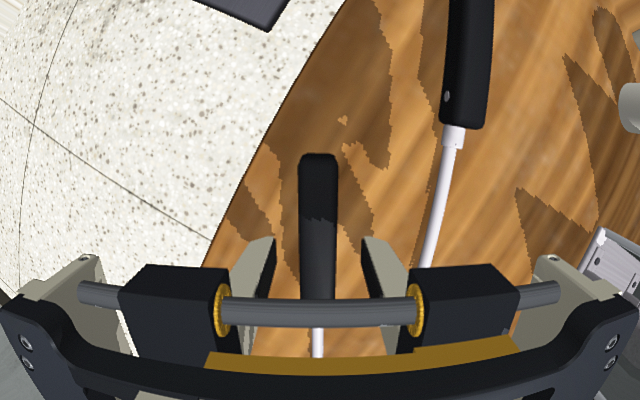

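```bash
python3 -m jog '[{"dx":0,"dy":0,"dz":0,"spin":0},{"dx":0,"dy":0,"dz":0,"spin":0},{"dx":0,"dy":0,"dz":0,"spin":0},{"dx":0,"dy":0,"dz":0,"spin":0},{"dx":0,"dy":0,"dz":0,"spin":0},{"dx":0,"dy":0,"dz":-0.03,"spin":0},{"dx":0,"dy":0,"dz":-0.09,"spin":0},{"dx":0,"dy":0,"dz":-0.17,"spin":0},{"dx":0,"dy":0,"dz":-0.26,"spin":0},{"dx":0,"dy":0,"dz":-0.34,"spin":0}]' 0
python3 - <<'E'
from bench import robot
import cv2,numpy as np
o=robot.get_obs(); print({k:np.round(o[k],4).tolist() for k in('joints','ee_pos','eef_rot','wrist_force','moment')})
for n in("wrist","scene","top"):
    o=robot.get_obs();d=robot.get_image(n); d.update(ee_pos=o["ee_pos"],eef_rot=o["eef_rot"]); np.savez(f"pics/{n}3.npz",**d); cv2.imwrite(f"pics/{n}3.png",d["image"][:,:,::-1])
E
```

```text
time: 6.45
ee_pos: [0.4402, -0.3807, 0.1278]
eef_rot: [1.574, 2.719, 0.0]
wrist_force: [0.9, -0.5, -1.3]
gripper_width: 0.0198
{'joints': [-0.9045, 0.4081, 1.6045, 0.0001, 1.129, -1.4258], 'ee_pos': [0.4402, -0.3807, 0.1278], 'eef_rot': [1.574, 2.7188, 0.0001], 'wrist_force': [0.8511, -0.4756, -1.3452], 'moment': [-0.0495, 0.0194, -0.0026]}
```

View pics/scene3.png

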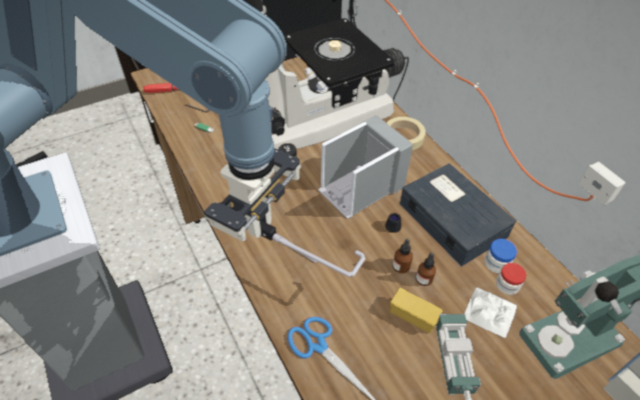

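View pics/top3.png

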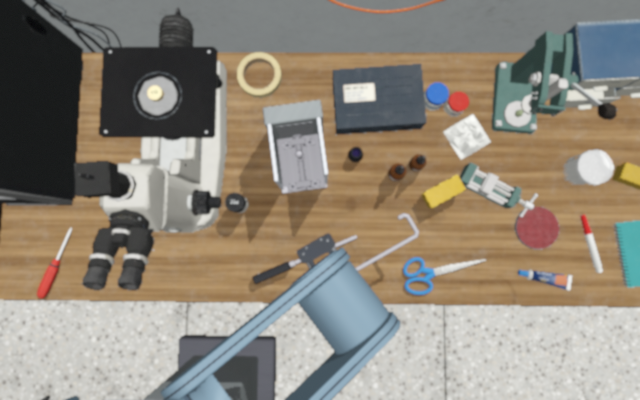

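View pics/wrist3.png

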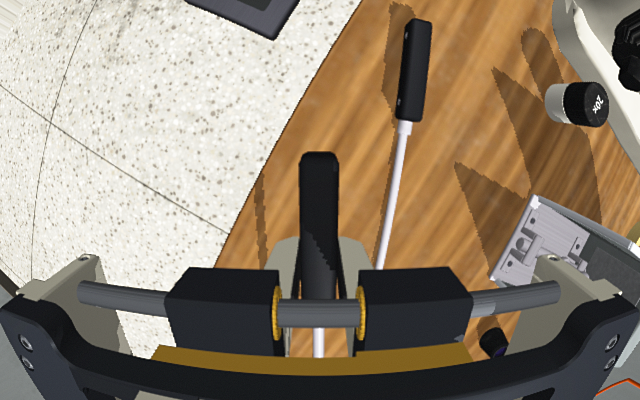

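```bash
cat > m3.py <<'E'
from h import *
import sys
# rod pixels: points with z well above the bench in a box, from top depth
d=load(sys.argv[1]); a,b,c,e=map(int,sys.argv[2:6]); z0=float(sys.argv[6])
v,u=np.mgrid[b:e,a:c]; W=world(d,u,v); m=(d["range_z"][b:e,a:c]>0)&(abs(W[...,2]-z0)<.03)
for r in range(0,e-b,2): 
    print(b+r,[(a+int(k),*(1000*W[r,k]).astype(int)) for k in np.nonzero(m[r])[0]][:8])
E
python3 m3.py top3 355 205 425 272 .108
```

```text
205 []
207 []
209 []
211 []
213 []
215 [(401, np.int64(581), np.int64(-516), np.int64(113)), (402, np.int64(581), np.int64(-518), np.int64(114)), (403, np.int64(581), np.int64(-520), np.int64(114)), (404, np.int64(580), np.int64(-522), np.int64(116)), (405, np.int64(581), np.int64(-525), np.int64(110)), (406, np.int64(581), np.int64(-527), np.int64(113)), (407, np.int64(581), np.int64(-529), np.int64(113)), (408, np.int64(581), np.int64(-531), np.int64(111))]
217 [(398, np.int64(577), np.int64(-510), np.int64(111)), (399, np.int64(576), np.int64(-512), np.int64(113)), (400, np.int64(576), np.int64(-514), np.int64(113)), (401, np.int64(576), np.int64(-516), np.int64(114)), (402, np.int64(576), np.int64(-518), np.int64(114)), (403, np.int64(577), np.int64(-521), np.int64(112)), (404, np.int64(577), np.int64(-523), np.int64(109)), (405, np.int64(576), np.int64(-525), np.int64(113))]
219 [(399, np.int64(573), np.int64(-513), np.int64(108)), (400, np.int64(572), np.int64(-514), np.int64(112)), (407, np.int64(573), np.int64(-530), np.int64(109)), (408, np.int64(572), np.int64(-531), np.int
[... 8451 characters left out ...]
(357, np.int64(471), np.int64(-425), np.int64(107)), (358, np.int64(472), np.int64(-426), np.int64(112)), (359, np.int64(472), np.int64(-428), np.int64(112)), (360, np.int64(472), np.int64(-431), np.int64(111)), (361, np.int64(472), np.int64(-432), np.int64(115)), (362, np.int64(472), np.int64(-435), np.int64(113)), (363, np.int64(472), np.int64(-436), np.int64(116)), (364, np.int64(472), np.int64(-439), np.int64(113))]
269 [(357, np.int64(468), np.int64(-424), np.int64(116)), (358, np.int64(468), np.int64(-426), np.int64(114)), (359, np.int64(467), np.int64(-429), np.int64(111)), (360, np.int64(467), np.int64(-431), np.int64(111)), (361, np.int64(467), np.int64(-433), np.int64(112))]
271 []
```

```bash
python3 -m jog '[{"dx":0.006,"dy":-0.002,"dz":0,"spin":-0.012},{"dx":0.012,"dy":-0.004,"dz":0,"spin":-0.032},{"dx":0.018,"dy":-0.006,"dz":0,"spin":-0.054},{"dx":0.024,"dy":-0.008,"dz":0,"spin":-0.078},{"dx":0.03,"dy":-0.01,"dz":0,"spin":-0.102},{"dx":0.036,"dy":-0.012,"dz":0,"spin":-0.126},{"dx":0.042,"dy":-0.014,"dz":0,"spin":-0.15},{"dx":0.048,"dy":-0.016,"dz":0,"spin":-0.17},{"dx":0.054,"dy":-0.018,"dz":0,"spin":-0.182},{"dx":0.06,"dy":-0.02,"dz":0,"spin":-0.19}]'
cat > snap.py <<'E'
from bench import robot
import cv2,numpy as np,sys
o=robot.get_obs(); print({k:np.round(o[k],4).tolist() for k in('time','joints','ee_pos','eef_rot','wrist_force')})
for n in sys.argv[2:]:
    o=robot.get_obs();d=robot.get_image(n); d.update(ee_pos=o["ee_pos"],eef_rot=o["eef_rot"]); np.savez(f"pics/{n}{sys.argv[1]}.npz",**d); cv2.imwrite(f"pics/{n}{sys.argv[1]}.png",d["image"][:,:,::-1])
E
python3 snap.py 4 top wrist scene
```

```text
time: 7.85
ee_pos: [0.4254, -0.3673, 0.1249]
eef_rot: [0.229, -3.132, -0.004]
wrist_force: [-0.1, 0.5, -1.7]
gripper_width: 0.0198
{'time': 7.85, 'joints': [-0.9107, 0.3806, 1.6559, -0.0, 1.108, -2.6276], 'ee_pos': [0.4254, -0.3673, 0.1249], 'eef_rot': [0.2292, -3.1316, -0.0039], 'wrist_force': [-0.1099, 0.4786, -1.6793]}
```

View pics/top4.png

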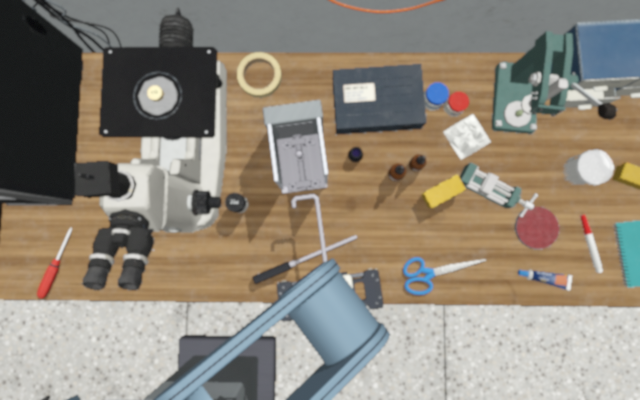

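View pics/wrist4.png

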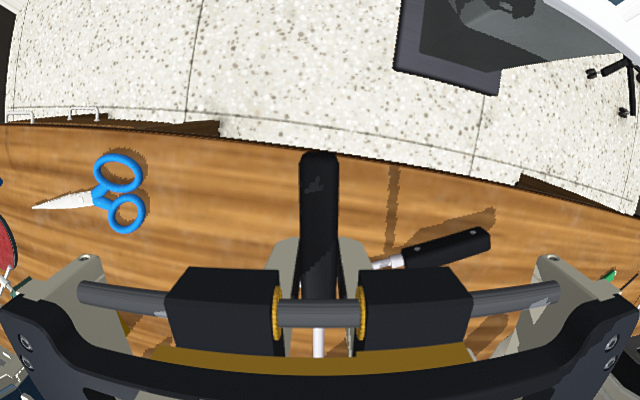

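View pics/scene4.png

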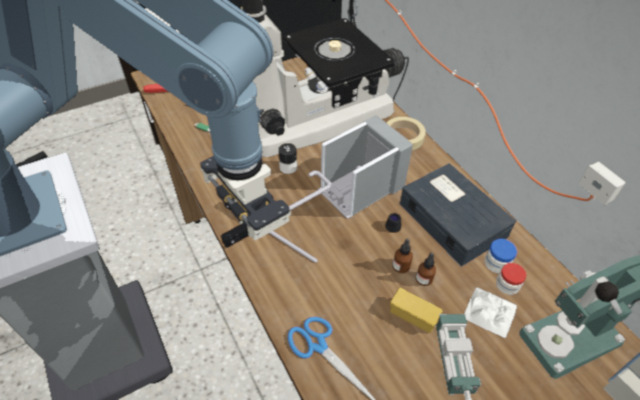

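```bash
cat > m4.py <<'E'
from h import *
import sys
d=load(sys.argv[1]); a,b,c,e=map(int,sys.argv[2:6]); z0=float(sys.argv[6]); yaw=float(sys.argv[7])
v,u=np.mgrid[b:e,a:c]; W=world(d,u,v); m=(d["range_z"][b:e,a:c]>0)&(abs(W[...,2]-z0)<.012)
P=W[m]; q=np.radians(yaw); ex=np.array([np.cos(q),np.sin(q)]); ey=np.array([-ex[1],ex[0]])
post=np.array([.7205,-.2996]); X=(P[:,:2]-post)@ex; Y=(P[:,:2]-post)@ey
print(len(P),"z med",np.median(P[:,2]))
for x0 in np.arange(-.2,.02,.01):
    s=abs(X-x0)<.005
    if s.sum()>3: print("x %.3f y %.4f..%.4f med %.4f z %.4f"%(x0,Y[s].min(),Y[s].max(),np.median(Y[s]),np.median(P[s,2])))
print("xmax",np.percentile(X,98))
E
python3 m4.py top4 285 188 335 262 .109 8.37
python3 - <<'E'
from h import *
d=load("top4")
# wall inner/outer edges vs yaw: fit rim lines
v,u=np.mgrid[100:195,255:340]; W=world(d,u,v); m=(d["range_z"][100:195,255:340]>0)&(abs(W[...,2]-.14)<.006)&(W[...,0]<.755)
P=W[m]
for s in (P[:,1]>-.30,P[:,1]<-.30):
    Q=P[s]; vx,vy,x0,y0=cv2.fitLine(Q[:,:2].astype(np.float32),cv2.DIST_HUBER,0,.01,.01).ravel(); print("yaw",np.degrees(np.arctan2(vy,vx)),"y at x=.7205",y0+(0.7205-x0)*vy/vx, "xmin",np.percentile(Q[:,0],1))
E
```

```text
354 z med 0.10722815655883872
x -0.200 y -0.0277..-0.0203 med -0.0234 z 0.1075
x -0.190 y -0.0271..-0.0199 med -0.0238 z 0.1067
x -0.180 y -0.0277..-0.0211 med -0.0240 z 0.1075
x -0.170 y -0.0276..-0.0201 med -0.0234 z 0.1068
x -0.160 y -0.0270..-0.0201 med -0.0238 z 0.1075
x -0.150 y -0.0278..-0.0210 med -0.0241 z 0.1074
x -0.140 y -0.0278..-0.0200 med -0.0239 z 0.1068
x -0.130 y -0.0268..-0.0202 med -0.0238 z 0.1075
x -0.120 y -0.0277..0.0299 med -0.0214 z 0.1069
x -0.110 y -0.0271..0.0297 med 0.0007 z 0.1074
x -0.100 y -0.0234..0.0239 med 0.0020 z 0.1076
xmax -0.10033722597118232
yaw 8.390326 y at x=.7205 -0.24600771 xmin 0.6477274034424946
yaw 8.189737 y at x=.7205 -0.35092193 xmin 0.6621386314593065
```

```bash
python3 -m jog '[{"dx":-0.03,"dy":0,"dz":0,"spin":0},{"dx":-0.075,"dy":0,"dz":0,"spin":0},{"dx":-0.125,"dy":0,"dz":0,"spin":0},{"dx":-0.175,"dy":0,"dz":0,"spin":0},{"dx":-0.225,"dy":0,"dz":0,"spin":0},{"dx":-0.275,"dy":0,"dz":0,"spin":0},{"dx":-0.325,"dy":0,"dz":0,"spin":0},{"dx":-0.37,"dy":0,"dz":0,"spin":0},{"dx":-0.4,"dy":0,"dz":0,"spin":0},{"dx":-0.41,"dy":0,"dz":0,"spin":0}]'
python3 snap.py 5 top scene; python3 m4.py top5 275 120 330 235 .109 8.37
python3 - <<'E'
from h import *
t=load("top5");c=t["image"][110:240,255:335,::-1]; cv2.imwrite("pics/top5c.png",cv2.resize(c,None,fx=4.5,fy=4.5,interpolation=cv2.INTER_CUBIC))
E
```

```text
time: 9.25
ee_pos: [0.5483, -0.3504, 0.1265]
eef_rot: [0.227, -3.133, -0.0]
wrist_force: [-0.4, -0.0, -0.9]
gripper_width: 0.0197
{'time': 9.25, 'joints': [-0.7397, 0.5215, 1.4206, -0.0001, 1.1995, -2.455], 'ee_pos': [0.5483, -0.3504, 0.1265], 'eef_rot': [0.2269, -3.1333, -0.0], 'wrist_force': [-0.4386, -0.0461, -0.8693]}
384 z med 0.10899691075196843
x -0.070 y -0.0523..0.0546 med 0.0500 z 0.1121
x -0.060 y 0.0497..0.0512 med 0.0511 z 0.1078
x -0.050 y 0.0511..0.0515 med 0.0512 z 0.1062
x -0.040 y -0.0286..0.0513 med -0.0260 z 0.1096
x -0.030 y -0.0289..0.0515 med -0.0246 z 0.1091
x -0.020 y -0.0291..0.0514 med -0.0243 z 0.1088
x -0.010 y -0.0285..0.0514 med -0.0238 z 0.1095
x 0.000 y -0.0291..0.0512 med -0.0231 z 0.1092
x 0.010 y -0.0287..0.0511 med 0.0214 z 0.1087
xmax 0.054013112555860845
```

View pics/top5c.png

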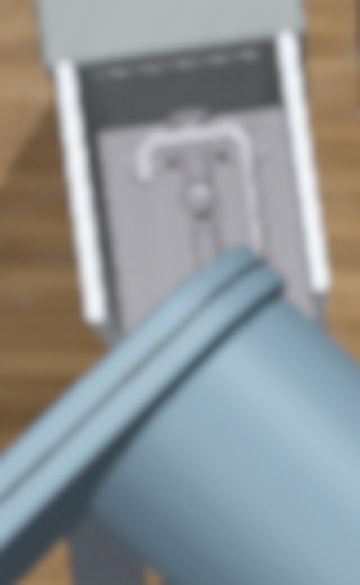

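```bash
python3 -m jog '[{"dx":0,"dy":0,"dz":0.015,"spin":0},{"dx":0,"dy":0,"dz":0.04,"spin":0},{"dx":0,"dy":0,"dz":0.065,"spin":0},{"dx":0,"dy":0,"dz":0.09,"spin":0},{"dx":0,"dy":0,"dz":0.115,"spin":0},{"dx":0,"dy":0,"dz":0.14,"spin":0},{"dx":0,"dy":0,"dz":0.165,"spin":0},{"dx":0,"dy":0,"dz":0.185,"spin":0},{"dx":0,"dy":0,"dz":0.193,"spin":0},{"dx":0,"dy":0,"dz":0.193,"spin":0}]'
python3 snap.py 6 top ; python3 m4.py top6 275 120 330 235 .051 8.37
```

```text
time: 10.6
ee_pos: [0.5478, -0.3505, 0.0686]
eef_rot: [0.226, -3.133, -0.0]
wrist_force: [-0.2, -0.7, -1.1]
gripper_width: 0.0194
{'time': 10.6, 'joints': [-0.7404, 0.5794, 1.478, 0.0, 1.0843, -2.4554], 'ee_pos': [0.5478, -0.3505, 0.0686], 'eef_rot': [0.2263, -3.1333, -0.0002], 'wrist_force': [-0.2427, -0.7211, -1.1023]}
381 z med 0.051238364029417394
x -0.070 y -0.0527..0.0548 med 0.0009 z 0.0506
x -0.050 y -0.0488..0.0514 med -0.0259 z 0.0523
x -0.040 y -0.0291..0.0513 med -0.0245 z 0.0510
x -0.030 y -0.0488..0.0514 med -0.0242 z 0.0509
x -0.020 y -0.0290..0.0513 med -0.0250 z 0.0508
x -0.010 y -0.0488..0.0513 med -0.0222 z 0.0520
x 0.000 y -0.0489..0.0514 med -0.0231 z 0.0502
x 0.010 y -0.0292..0.0511 med 0.0210 z 0.0520
xmax 0.054331483039614235
```

```bash
python3 -m jog '[{"dx":0.018,"dy":0,"dz":0,"spin":0},{"dx":0.036,"dy":0,"dz":0,"spin":0},{"dx":0.054,"dy":0,"dz":0,"spin":0},{"dx":0.072,"dy":0,"dz":0,"spin":0},{"dx":0.09,"dy":0,"dz":0,"spin":0},{"dx":0.108,"dy":0,"dz":0,"spin":0},{"dx":0.126,"dy":0,"dz":0,"spin":0},{"dx":0.144,"dy":0,"dz":0,"spin":0},{"dx":0.155,"dy":0,"dz":0,"spin":0},{"dx":0.16,"dy":0,"dz":0,"spin":0}]'
python3 snap.py 7 top 
python3 - <<'E'
from h import *
t=load("top7");c=t["image"][110:240,255:335,::-1]; cv2.imwrite("pics/top7c.png",cv2.resize(c,None,fx=4.5,fy=4.5,interpolation=cv2.INTER_CUBIC))
E
```

```text
time: 11.9
ee_pos: [0.5001, -0.3575, 0.0688]
eef_rot: [0.226, -3.133, -0.0]
wrist_force: [2.2, 1.2, -1.0]
gripper_width: 0.0199
{'time': 11.9, 'joints': [-0.8019, 0.525, 1.5766, -0.0, 1.0401, -2.5166], 'ee_pos': [0.5001, -0.3575, 0.0688], 'eef_rot': [0.2259, -3.1334, -0.0], 'wrist_force': [2.185, 1.2295, -0.9997]}
```

View pics/top7c.png

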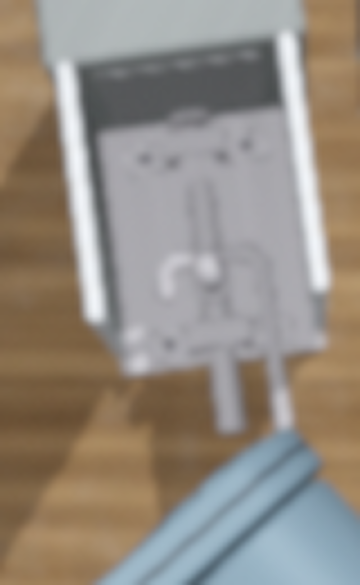

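```bash
python3 -m jog '[{"dx":0.002,"dy":0,"dz":0,"spin":0},{"dx":0.004,"dy":0,"dz":0,"spin":0},{"dx":0.006,"dy":0,"dz":0,"spin":0},{"dx":0.008,"dy":0,"dz":0,"spin":0},{"dx":0.01,"dy":0,"dz":0,"spin":0},{"dx":0.012,"dy":0,"dz":0,"spin":0},{"dx":0.014,"dy":0,"dz":0,"spin":0},{"dx":0.016,"dy":0,"dz":0,"spin":0},{"dx":0.018,"dy":0,"dz":0,"spin":0},{"dx":0.02,"dy":0,"dz":0,"spin":0}]'
```

```text
time: 13.2
ee_pos: [0.4965, -0.358, 0.0691]
eef_rot: [-0.226, 3.129, -0.001]
wrist_force: [11.3, 2.7, -2.3]
gripper_width: 0.0195
```

```bash
python3 -m jog '[{"dx":0.001,"dy":0,"dz":0,"spin":0},{"dx":0.002,"dy":0,"dz":0,"spin":0},{"dx":0.003,"dy":0,"dz":0,"spin":0},{"dx":0.004,"dy":0,"dz":0,"spin":0},{"dx":0.005,"dy":0,"dz":0,"spin":0},{"dx":0.005,"dy":0,"dz":0,"spin":0},{"dx":0.005,"dy":0,"dz":0,"spin":0},{"dx":0.005,"dy":0,"dz":0,"spin":0},{"dx":0.005,"dy":0,"dz":0,"spin":0},{"dx":0.005,"dy":0,"dz":0,"spin":0}]'
python3 snap.py 8 top scene
cat > ball.py <<'E'
from h import *
import sys
q=np.radians(8.3); ex=np.array([np.cos(q),np.sin(q)])
for n in sys.argv[1:]:
    d=load(n); v,u=np.mgrid[140:185,285:318]; W=world(d,u,v)[...,2]
    m=((d["range_z"][140:185,285:318]>0)&(W>.062)&(W<.085)).astype(np.uint8)
    k,lab,st,cen=cv2.connectedComponentsWithStats(m); i=1+st[1:,4].argmax(); c=cen[i]+[285,140]
    p=world(d,np.array([c[0]]),np.array([c[1]]),.068)[0]; print(n,st[i,4],c.round(2),p.round(4),"along",(p[:2]@ex).round(4))
E
python3 ball.py top0 top7 top8
python3 - <<'E'
from h import *
t=load("top8");c=t["image"][110:240,255:335,::-1]; cv2.imwrite("pics/top8c.png",cv2.resize(c,None,fx=4.5,fy=4.5,interpolation=cv2.INTER_CUBIC))
E
```

```text
time: 14.45
ee_pos: [0.4963, -0.358, 0.0693]
eef_rot: [-0.225, 3.127, -0.002]
wrist_force: [14.8, 3.8, -3.4]
gripper_width: 0.02
{'time': 14.45, 'joints': [-0.8093, 0.5174, 1.5887, 0.0049, 1.0308, -2.5266], 'ee_pos': [0.4963, -0.358, 0.0693], 'eef_rot': [-0.2255, 3.1272, -0.0016], 'wrist_force': [14.8038, 3.8249, -3.4012]}
top0 49 [299.18 153.82] [ 0.7195 -0.2987  0.068 ] along 0.6689
top7 51 [301.31 170.22] [ 0.6824 -0.3039  0.068 ] along 0.6314
top8 52 [301.5 171.5] [ 0.6795 -0.3044  0.068 ] along 0.6284
```

View pics/top8c.png

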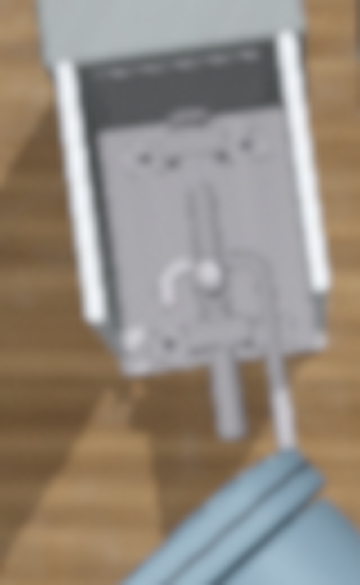

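```bash
python3 -m jog '[{"dx":-0.006,"dy":0,"dz":0,"spin":0},{"dx":-0.012,"dy":0,"dz":0,"spin":0},{"dx":-0.018,"dy":0,"dz":0,"spin":0},{"dx":-0.024,"dy":0,"dz":0,"spin":0},{"dx":-0.03,"dy":0,"dz":0,"spin":0},{"dx":-0.036,"dy":0,"dz":0,"spin":0},{"dx":-0.042,"dy":0,"dz":0,"spin":0},{"dx":-0.042,"dy":0,"dz":0,"spin":0},{"dx":-0.042,"dy":0,"dz":0,"spin":0},{"dx":-0.042,"dy":0,"dz":0,"spin":0}]'
python3 snap.py 9 top; python3 ball.py top9;  python3 m4.py top9 275 130 330 215 .051 8.37
python3 - <<'E'
from h import *
t=load("top9");c=t["image"][110:240,255:335,::-1]; cv2.imwrite("pics/top9c.png",cv2.resize(c,None,fx=4.5,fy=4.5,interpolation=cv2.INTER_CUBIC))
E
```

```text
time: 15.8
ee_pos: [0.5053, -0.3567, 0.0688]
eef_rot: [0.226, -3.133, 0.0]
wrist_force: [0.1, -1.0, -1.9]
gripper_width: 0.0198
{'time': 15.8, 'joints': [-0.7947, 0.5308, 1.5663, -0.0001, 1.0446, -2.5097], 'ee_pos': [0.5053, -0.3567, 0.0688], 'eef_rot': [0.2263, -3.1334, 0.0], 'wrist_force': [0.1407, -1.0238, -1.8546]}
top9 52 [301.5 171.5] [ 0.6795 -0.3044  0.068 ] along 0.6284
404 z med 0.051104134010691804
x -0.110 y -0.0290..-0.0217 med -0.0254 z 0.0509
x -0.100 y -0.0280..-0.0213 med -0.0252 z 0.0520
x -0.090 y -0.0290..-0.0216 med -0.0255 z 0.0510
x -0.080 y -0.0286..-0.0216 med -0.0254 z 0.0515
x -0.070 y -0.0527..0.0548 med -0.0252 z 0.0506
x -0.060 y -0.0292..0.0513 med -0.0245 z 0.0506
x -0.050 y -0.0488..0.0513 med -0.0234 z 0.0514
x -0.040 y -0.0291..0.0512 med -0.0217 z 0.0519
x -0.030 y -0.0488..0.0514 med 0.0011 z 0.0510
x -0.020 y -0.0265..0.0513 med 0.0005 z 0.0512
x -0.010 y -0.0488..0.0513 med 0.0511 z 0.0482
x 0.000 y -0.0489..0.0512 med 0.0510 z 0.0504
x 0.010 y 0.0507..0.0511 med 0.0510 z 0.0544
xmax 0.053849424753149286
```

View pics/top9c.png

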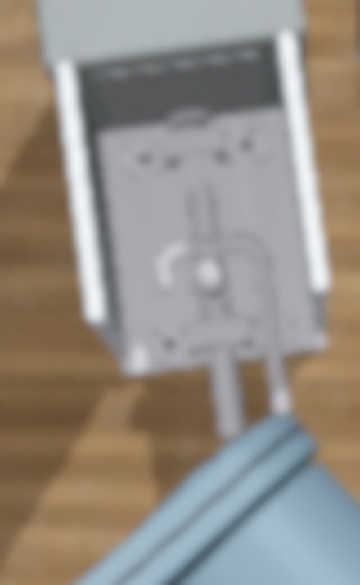

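```bash
python3 -m jog '[{"dx":0,"dy":0,"dz":-0.015,"spin":0},{"dx":0,"dy":0,"dz":-0.04,"spin":0},{"dx":0,"dy":0,"dz":-0.07,"spin":0},{"dx":0,"dy":0,"dz":-0.1,"spin":0},{"dx":0,"dy":0,"dz":-0.13,"spin":0},{"dx":0,"dy":0,"dz":-0.16,"spin":0},{"dx":0,"dy":0,"dz":-0.18,"spin":0},{"dx":0,"dy":0,"dz":-0.195,"spin":0},{"dx":0,"dy":0,"dz":-0.2,"spin":0},{"dx":0,"dy":0,"dz":-0.2,"spin":0}]'
python3 snap.py 10 top; python3 ball.py top10;  python3 m4.py top10 275 130 330 215 .111 8.37
```

```text
time: 17.1
ee_pos: [0.5053, -0.3566, 0.1286]
eef_rot: [0.226, -3.133, -0.0]
wrist_force: [0.4, 0.1, -1.5]
gripper_width: 0.0199
{'time': 17.1, 'joints': [-0.7947, 0.4667, 1.5073, -0.0, 1.1679, -2.5097], 'ee_pos': [0.5053, -0.3566, 0.1286], 'eef_rot': [0.2263, -3.1333, -0.0003], 'wrist_force': [0.3851, 0.0881, -1.509]}
top10 52 [301.5 171.5] [ 0.6795 -0.3044  0.068 ] along 0.6284
293 z med 0.11099013411227487
x -0.110 y -0.0276..-0.0231 med -0.0245 z 0.1108
x -0.100 y -0.0288..-0.0213 med -0.0246 z 0.1117
x -0.090 y -0.0291..-0.0213 med -0.0252 z 0.1114
x -0.080 y -0.0291..-0.0222 med -0.0257 z 0.1118
x -0.070 y -0.0523..0.0543 med -0.0245 z 0.1116
x -0.060 y -0.0290..0.0513 med -0.0251 z 0.1108
x -0.050 y -0.0292..0.0515 med -0.0244 z 0.1105
x -0.040 y -0.0286..0.0515 med -0.0004 z 0.1109
x -0.030 y -0.0292..0.0514 med 0.0046 z 0.1103
x -0.020 y -0.0258..0.0513 med -0.0003 z 0.1114
x -0.010 y 0.0511..0.0512 med 0.0512 z 0.1102
xmax -0.0058320000574512785
```

```bash
python3 -m jog '[{"dx":0.02,"dy":0,"dz":0,"spin":0},{"dx":0.05,"dy":0,"dz":0,"spin":0},{"dx":0.085,"dy":0,"dz":0,"spin":0},{"dx":0.12,"dy":0,"dz":0,"spin":0},{"dx":0.155,"dy":0,"dz":0,"spin":0},{"dx":0.19,"dy":0,"dz":0,"spin":0},{"dx":0.22,"dy":0,"dz":0,"spin":0},{"dx":0.245,"dy":0,"dz":0,"spin":0},{"dx":0.262,"dy":0,"dz":0,"spin":0},{"dx":0.267,"dy":0,"dz":0,"spin":0}]'
python3 snap.py 11 top; python3 ball.py top11;  python3 m4.py top11 285 188 335 262 .111 8.37
```

```text
time: 18.4
ee_pos: [0.4259, -0.3683, 0.1288]
eef_rot: [-0.226, 3.133, -0.0]
wrist_force: [0.2, -0.1, -1.1]
gripper_width: 0.0195
{'time': 18.4, 'joints': [-0.9111, 0.3764, 1.6516, 0.0001, 1.1135, -2.6258], 'ee_pos': [0.4259, -0.3683, 0.1288], 'eef_rot': [-0.2259, 3.1334, -0.0], 'wrist_force': [0.2109, -0.0504, -1.1093]}
top11 52 [301.5 171.5] [ 0.6795 -0.3044  0.068 ] along 0.6284
360 z med 0.11121190175266049
x -0.200 y -0.0289..-0.0212 med -0.0250 z 0.1115
x -0.190 y -0.0292..-0.0217 med -0.0250 z 0.1104
x -0.180 y -0.0285..-0.0214 med -0.0253 z 0.1107
x -0.170 y -0.0291..-0.0213 med -0.0255 z 0.1105
x -0.160 y -0.0290..-0.0216 med -0.0247 z 0.1112
x -0.150 y -0.0284..-0.0215 med -0.0253 z 0.1115
x -0.140 y -0.0293..-0.0224 med -0.0257 z 0.1114
x -0.130 y -0.0289..-0.0215 med -0.0246 z 0.1114
x -0.120 y -0.0292..0.0278 med -0.0225 z 0.1110
x -0.110 y -0.0292..0.0270 med 0.0002 z 0.1109
x -0.100 y -0.0237..0.0237 med -0.0022 z 0.1116
xmax -0.09994139306665994
```

```bash
python3 -m jog '[{"dx":0,"dy":-0.01,"dz":0,"spin":0.012},{"dx":0,"dy":-0.02,"dz":0,"spin":0.032},{"dx":0,"dy":-0.03,"dz":0,"spin":0.054},{"dx":-0.005,"dy":-0.04,"dz":0,"spin":0.078},{"dx":-0.01,"dy":-0.047,"dz":0,"spin":0.102},{"dx":-0.02,"dy":-0.047,"dz":0,"spin":0.126},{"dx":-0.03,"dy":-0.047,"dz":0,"spin":0.15},{"dx":-0.036,"dy":-0.047,"dz":0,"spin":0.17},{"dx":-0.041,"dy":-0.047,"dz":0,"spin":0.182},{"dx":-0.041,"dy":-0.047,"dz":0,"spin":0.19}]'
python3 snap.py 12 top
```

```text
time: 19.7
ee_pos: [0.4407, -0.3803, 0.1287]
eef_rot: [1.576, 2.718, 0.0]
wrist_force: [-0.3, -0.9, -1.0]
gripper_width: 0.0201
{'time': 19.7, 'joints': [-0.9035, 0.4074, 1.6034, 0.0001, 1.1308, -1.4232], 'ee_pos': [0.4407, -0.3803, 0.1287], 'eef_rot': [1.5761, 2.7176, 0.0002], 'wrist_force': [-0.284, -0.8802, -0.9903]}
```

View pics/top12.png

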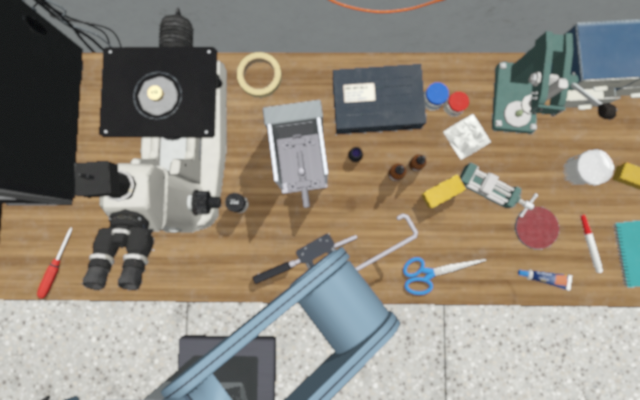

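```bash
python3 -m jog '[{"dx":0,"dy":0,"dz":0.03,"spin":0},{"dx":0,"dy":0,"dz":0.08,"spin":0},{"dx":0,"dy":0,"dz":0.135,"spin":0},{"dx":0,"dy":0,"dz":0.19,"spin":0},{"dx":0,"dy":0,"dz":0.24,"spin":0},{"dx":0,"dy":0,"dz":0.28,"spin":0},{"dx":0,"dy":0,"dz":0.31,"spin":0},{"dx":0,"dy":0,"dz":0.33,"spin":0},{"dx":0,"dy":0,"dz":0.34,"spin":0},{"dx":0,"dy":0,"dz":0.343,"spin":0}]'
python3 snap.py 13 top;  python3 m4.py top13 355 205 425 272 .01 -60.1 | head -1
```

```text
time: 21.0
ee_pos: [0.4404, -0.3805, 0.026]
eef_rot: [1.574, 2.719, -0.0]
wrist_force: [0.4, -0.5, -2.0]
gripper_width: 0.0197
{'time': 21.0, 'joints': [-0.9041, 0.5325, 1.697, -0.0, 0.9118, -1.4252], 'ee_pos': [0.4404, -0.3805, 0.026], 'eef_rot': [1.5739, 2.7185, -0.0002], 'wrist_force': [0.433, -0.5189, -2.0204]}
3929 z med 0.0004942112337407156
```

```bash
python3 -m jog '[{"dx":0,"dy":0,"dz":0.001,"spin":0},{"dx":0,"dy":0,"dz":0.002,"spin":0},{"dx":0,"dy":0,"dz":0.003,"spin":0},{"dx":0,"dy":0,"dz":0.004,"spin":0},{"dx":0,"dy":0,"dz":0.005,"spin":0},{"dx":0,"dy":0,"dz":0.005,"spin":0},{"dx":0,"dy":0,"dz":0.005,"spin":0},{"dx":0,"dy":0,"dz":0.005,"spin":0},{"dx":0,"dy":0,"dz":0.005,"spin":0},{"dx":0,"dy":0,"dz":0.005,"spin":0}]'
```

```text
time: 22.3
ee_pos: [0.4404, -0.3805, 0.025]
eef_rot: [1.574, 2.719, -0.0]
wrist_force: [-2.4, 1.8, 5.5]
gripper_width: 0.02
```

Contact (≈ +5 N up): the rod rests on the bench. I'll release and rise.

```bash
python3 -m jog '[{"dx":0,"dy":0,"dz":0,"spin":0},{"dx":0,"dy":0,"dz":0,"spin":0},{"dx":0,"dy":0,"dz":0,"spin":0},{"dx":0,"dy":0,"dz":0,"spin":0},{"dx":0,"dy":0,"dz":0,"spin":0},{"dx":0,"dy":0,"dz":-0.02,"spin":0},{"dx":0,"dy":0,"dz":-0.08,"spin":0},{"dx":0,"dy":0,"dz":-0.18,"spin":0},{"dx":0,"dy":0,"dz":-0.3,"spin":0},{"dx":0,"dy":0,"dz":-0.4,"spin":0}]' 50
python3 snap.py 14 top scene wrist; python3 ball.py top14
```

```text
time: 23.55
ee_pos: [0.4405, -0.3806, 0.1463]
eef_rot: [1.573, 2.718, -0.001]
wrist_force: [0.0, 0.3, -0.0]
gripper_width: 0.0497
{'time': 23.55, 'joints': [-0.9041, 0.389, 1.5839, 0.0, 1.1674, -1.4253], 'ee_pos': [0.4405, -0.3806, 0.1463], 'eef_rot': [1.5734, 2.7177, -0.0008], 'wrist_force': [0.0463, 0.2872, -0.0005]}
top14 52 [301.5 171.5] [ 0.6795 -0.3044  0.068 ] along 0.6284
```

View pics/wrist14.png

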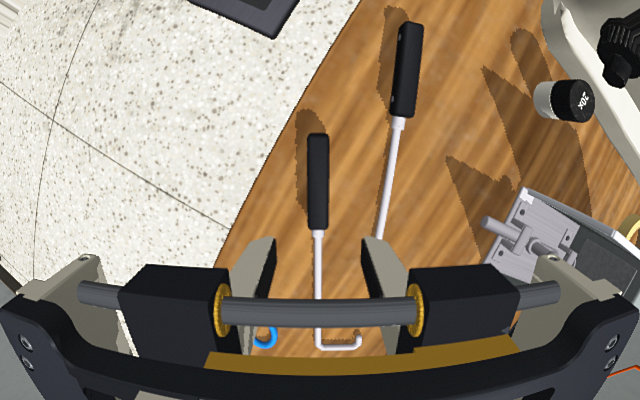

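View pics/scene14.png

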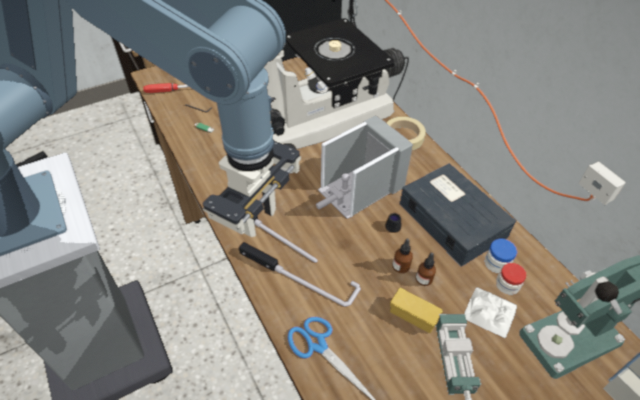

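```bash
python3 -c "
from bench import robot
print(robot.job_done())"
```

```text
the job is handed in; nothing more can be done
None
```

The bolt is drawn out to its stop, the hooked rod is back flat on the open bench near where it started, and the job is handed in after about 24 s.

- **Rod and hook:** I gripped the hooked rod by its handle and turned it in line with the bay. Then I lowered the hook over the post, with the rod 47 mm up, and pulled. The hand stayed outside the bay throughout.
- **Bolt at its stop:** The pull met about 2.5 N while the bolt slid. It then rose to about 15 N while the hand stopped moving, which is the stop. In the top view the post moved about 40.5 mm. Measured from the front edge of the bay, the bolt started about 5 mm drawn, so this agrees with the 45 mm stop to within my measuring error of about 2 mm.
- **Unhooking:** I moved the hook forward off the post, lifted it clear, backed out and set the rod down. The post stayed in the same pixel position through the unhooking and in the last picture.
- **Last checks:** The last pictures show the rod lying flat, clear of the locker and the straight rod, with the open gripper above it. The wrist force read about zero. No check failed or disagreed.

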